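# Clamp a mounted carving with the cam lever

### The job

Using only the fingertips, without grasping anything, push the half-carved leaf on its backing board along the clamping board, away from the robot, until the far end of the backing board is home against the end stop. Then push the wooden cam lever round clockwise (seen from above) with a finger until its cam has bitten and holds the backing board tight against the long fence by itself, and draw clear. Do not lift the carving, and leave the tools and other things lying about where they are.

Things in the scene. Friction and masses are not known exactly. Their poses are not given: they have to be found in the camera images.
- clamp_board: Clamping board screwed to the bench, immovable: wooden base 260 (x) x 280 x 18 mm with a fence along its left, an end stop at its far end and a cam lever on its right. Origin: centre of its underside, on the bench top; x away from the robot, y to the left (turned up to 0.28 rad), z up. In this frame the cam pivot is at x +0.025, y -0.068 m.
- work: The work: half-carved leaf glued on a rectangular wooden backing board 140 (x) x 90 (y) x 20 mm, 52 mm tall in all, loose, 0.2 to 0.4 kg. Origin: centre of the board's underside, 18 mm above the bench; x as the clamping board's within 0.03 rad. It starts 25 to 55 mm short of the end stop, 2 to 8 mm off the fence. Home, its origin is at x +0.025, y +0.010 m of the clamping board's frame.
- fence_mid (a point): Middle of the fence's work face, at the foot: x -0.005, y +0.055, z +0.018 m in the clamping board's frame. The fence is a wooden strip 240 mm long along x, 20 mm wide, 24 mm tall, left of the work; the face looks to -y.
- stop_mid (a point): Middle of the end stop's work face, at the foot: x +0.095, y +0.0115, z +0.018 m in the clamping board's frame. The end stop is a wooden strip 85 mm long along y, 20 mm thick, 24 mm tall, beyond the work; the face looks to -x.
- cam_pivot (a point): Centre of the cam lever's pivot bolt, 30 mm above the bench, at half the height of lever and cam. The nut and bolt end stand up to 57 mm above the bench.
- lever_end (a point): Centre of the round end (25 mm across, 20 mm tall) of the wooden cam lever, 103 mm from the pivot, 32 mm above the bench. The lever is a straight bar 17 mm wide, from 23 to 41 mm above the bench, from the pivot to this end; at the start it reaches out over the right edge of the clamping board.
- cam_turn (a joint): Turn of the cam lever, rad, clockwise from above positive, 0 to a hard stop at 2.09. At 0 it points 60 degrees right of the clamping board's +x, at 0.52 along -y, at 2.09 along -x. Starts at 0.22 to 0.68, stays where left; about 3 N at its end turn it. The cam meets work lying against the fence at about 1.8, grips it well from 1.95 on; by the hard stop that takes 5 to 15 N at the lever's end.
- cam_lever: The eccentric cam, a wooden disc 50 mm across and 20 mm tall in one piece with its lever, the disc's centre 10 mm off the pivot. Origin: on the pivot axis, 21 mm above the bench; x along the lever. Turned clockwise it bears on the middle of the near long side of the backing board and presses it to the left, against the fence.
- gouge: Bystander: carving gouge, 230 mm long, lying on the clamping board behind (left of) the fence. Origin: centre of its underside.
- pencil: Bystander: red pencil, 177 mm long, beside the gouge. Origin: centre of its underside.
- block: Bystander: sawn wood block 24 x 53 x 24 mm on the bench, right of the far corner of the clamping board. Origin: centre of its underside.
- palm_handle: Bystander: turned wooden palm handle, 51 mm across, 85 mm tall, standing on the bench right of the block. Origin: centre of its underside.
- gauge: Bystander: marking gauge, 200 mm long, 56 mm tall, on the bench beyond the clamping board. Origin: centre of its underside.
- mallet: Bystander: carver's mallet, 260 mm long, 98 mm tall as it lies, on the bench to the right. Origin: centre of its underside.
- brush: Bystander: glue brush, 188 mm long, 15 mm tall, on the bench to the right, beside the mallet. Origin: centre of its underside.
Not all that is in view belongs to the job. There is more than one size of the work; the job needs the larger.

How it is judged (in metres and radians):
On the way, in this order (a step that is already met when the one before it is completed fails the run):
1. the backing board is home against the end stop, not yet clamped (x of work in the frame of clamp_board between 0.022 and 0.03 m and height (world z) of work below 0.021 m and value of joint cam_turn below 1.5 rad), for 0.2 s.
2. the cam holds it tight against the fence (x of work in the frame of clamp_board between 0.022 and 0.03 m and height (world z) of work below 0.021 m and y of work in the frame of clamp_board between 0.008 and 0.013 m and angle between the x axis of work and the x axis of clamp_board, either way round below 0.025 rad and contact force between cam_lever and work above 15 N and value of joint cam_turn above 1.7 rad), for 0.2 s.
At the end, for the whole second after the job is handed in: The backing board lies flat on the clamping board, its end within 3 mm of the end stop, its side within 2 mm of the fence and parallel to it within 0.025 rad; the lever is past 1.7 rad and the cam, let go, presses on the backing board with more than 15 N; everything is still (all of step 2 and linear speed of work below 0.01 m/s and velocity of joint cam_turn below 0.05 rad/s); the robot touches nothing.
It fails at once if the carving is lifted off the clamping board or tipped (height (world z) of work above 0.026 m or angle between work's own z axis and vertical above 0.12 rad).
It fails at once if a tool or other thing lying about is moved by more than 20 mm (distance of any of gouge, pencil, block, palm_handle, gauge, mallet, brush from where it was at the start of the episode above 0.02 m).
It also fails if it takes over 51 s, if anything falls off the work surface, if the arm or the gripper's body presses on something with over 40 N, if the wrist force passes 120 N, or if a joint passes its speed limit or range.

### The arm

A 6-joint arm with a two-finger parallel gripper is mounted at the origin on a cart in front of the work surface, level with it; the furniture and walls round the work are solid. World frame = base frame: x ahead of the robot, y to its left, z up, the work surface at z = 0. Lengths are in mm, angles in rad, forces in N, time in s.
With the tool pointing down it reaches from about 350 to 975 mm from the base axis. Payload 17.4 kg.
Tool frame: the origin (TCP) lies on the centre line of the jaws, within the pads' length; the fingertips stand 8 mm ahead of it and the grasp point (between the pads) lies 11 mm behind it; z points along the fingers, y is the line along which they close (so a half turn about z gives the same grasp; the last joint's range is limited). The gripper opens to 85 mm and grips with 20 to 120 N. Pads are 22 mm wide; open, the fingers measure 114 mm over their backs; the gripper's body (76 mm by 85 mm) begins 54 mm behind the grasp point. The pads swing forward as they close: fully open they stand 13 mm farther back than shut.
Start: joints at [1.069, 0.116, 1.442, -0, 1.584, -0.038], TCP at [301.97, 603.694, 239.303] pointing down, gripper open.
Joint ranges: [-2.83, 2.83], [-0.83, 2.19], [0.07, 2.5], [-1.14, 4.28], [0.01, 3], [-2.97, 2.97]. Speed limits (rad/s): [1.89, 1.89, 2.22, 3.14, 3.14, 3.14].

### API

Orientations are given as a unit quaternion [w, x, y, z].
In Python, from station import arm, ik, status, eyes gives the robot as it stands. The module is installed in compiled form; this text tells all that it offers. Calls block until the motion is done:
- arm.reach(position, orientation): joint-space move of the TCP to a pose.
- arm.servo_line(position, rotation=None, velocity=150, stop_force=None): straight line of the TCP; rotation=None keeps the orientation; velocity is the mean speed in mm/s. With stop_force (N) it stops when the force on the tool has changed by that much, and returns True; else False.
- arm.movej(angles): joint-space move.
- arm.ungrasp() and arm.grab(strength=None): open the fingers fully, or close them until they stop; strength is the grip in N (None keeps the last).
- arm.dwell(seconds).
- ik(position, orientation): joint angles nearest the present ones, or None.
- status.observe(): the state.
- eyes.grab_frame(name): name is "side" or "top"; returns a dict with "color" (400x640x3 uint8, red, green, blue), "depth" (400x640 float32, mm along the optical axis (not along the pixel's ray), 0 where there is no reading), "intrinsics" (3x3 intrinsics, pixels), "origin" and "rotation" of the camera in the world. Camera axes: x right, y up, looking along -z (the intrinsics and any distortion apply to the point x, -y, -z); pixel columns grow to the right and rows downward; lengths in mm; the calibration is good to about 2 mm. A picture is of the moment at which its call begins.
A pose or a line that the arm cannot do raises arm.MotionError and nothing moves.
- arm.job_done(): hands the job in; it is judged then, once.
Trained networks look in a picture, given as the dict that the camera call returned (one of the last four; its "shot" number tells which), for a name from the list of things; names that differ only in an ending like _2 or _b are one class to them, and where a whole thing is asked for, a point or a joint stands for the part that bears it (a point fixed in the world has none). Each returns a list of dicts, best first, with "conf" (0 to 1); they miss things now and then, are a little off and sometimes report something else, mostly with a low value. They report only what shows in the picture. A call takes as long as a camera call. They do not tell look-alikes from the thing itself.
- eyes.boxes_of(thing, picture): "extent" ([centre column, centre row, width, height] in pixels, round what is visible of it).
- eyes.silhouettes(thing, picture): "region" (400x640 bool, what is visible of it) and "extent" ([centre column, centre row, width, height] in pixels, round what is visible of it).
The state is a dict: "time_s": time; "q": joint angles; "joint_velocities": joint speeds; "effort": joint torques, N m; "tool_pos": TCP position; "tcp_rot": TCP orientation; "ft_force": force on the tool from outside, world axes, zero at the start; "ft_torque": the same for the moment, N m; "grip_width": finger opening in mm; "finger_force": force on a finger pad.
Only numpy, scipy, OpenCV 4.12 (cv2) and the standard library are available. Lean on these libraries where they do the work, as an engineer would, in place of code of your own. Each camera call takes 0.05 s, during which the arm holds its last target. There are 200 camera calls.

## Working session

There is one attempt and no reset: what is moved stays moved. The work goes in short steps, each a Python script; the robot and the scene stay as the last script left them, time stands still between calls to the robot, and variables do not carry over. Pictures are saved under pics/ and viewed, at most 10 in all, crops included, and the job is handed in when it is done.

```bash
mkdir -p pics
cat > h.py <<'E'
import numpy as np, cv2
from station import arm, ik, status, eyes
def world(p, mask=None):
    K=np.array(p["intrinsics"]);d=p["depth"];v,u=np.mgrid[0:400,0:640]
    X=np.stack([(u-K[0,2])/K[0,0]*d,-(v-K[1,2])/K[1,1]*d,-d],-1)
    return X@np.array(p["rotation"]).T+np.array(p["origin"])
E
python3 - <<'E'
from h import *
P={n:eyes.grab_frame(n) for n in("top","side")}
for n,p in P.items():
    cv2.imwrite(f"pics/{n}0.png",p["color"][:,:,::-1]); W=world(p)
    print(n,p["origin"],[k for k in p])
    for t in ["work","clamp_board","cam_lever","lever_end","block","palm_handle","gauge","mallet","brush","gouge"]:
        for s in eyes.silhouettes(t,p)[:3]:
            m=s["region"]&(p["depth"]>0)
            print(t,round(s["conf"],2),np.round(s["extent"]),np.round(np.median(W[m],0)) if m.any() else None, np.round(np.percentile(W[m],[1,99],axis=0)).tolist() if m.any() else None)
print(status.observe())
E
```

```text
Traceback (most recent call last):
  File "h.py", line 6, in world
    return X@np.array(p["rotation"]).T+np.array(p["origin"])
           ~^~~~~~~~~~~~~~~~~~~~~~~~~~
ValueError: matmul: Input operand 1 has a mismatch in its core dimension 0, with gufunc signature (n?,k),(k,m?)->(n?,m?) (size 4 is different from 3)
```

Rotation is a quaternion.

```bash
cat > h.py <<'E'
import numpy as np, cv2
from scipy.spatial.transform import Rotation as R
from station import arm, ik, status, eyes
def world(p):
    K=np.array(p["intrinsics"]);d=p["depth"];v,u=np.mgrid[0:400,0:640]
    X=np.stack([(u-K[0,2])/K[0,0]*d,-(v-K[1,2])/K[1,1]*d,-d],-1)
    q=np.array(p["rotation"]); return X@R.from_quat(q[[1,2,3,0]]).as_matrix().T+np.array(p["origin"])
E
python3 - <<'E'
from h import *
for n in("top","side"):
    p=eyes.grab_frame(n)
    cv2.imwrite(f"pics/{n}0.png",p["color"][:,:,::-1]); W=world(p)
    np.savez(f"{n}0.npz",W=W,c=p["color"],K=p["intrinsics"],o=p["origin"],q=p["rotation"],d=p["depth"])
    print(n,p["origin"],[k for k in p])
    for t in ["work","clamp_board","cam_lever","lever_end","block","palm_handle","gauge","mallet","brush","gouge"]:
        for s in eyes.silhouettes(t,p)[:3]:
            m=s["region"]&(p["depth"]>0)
            print(t,round(s["conf"],2),np.round(s["extent"]),np.round(np.median(W[m],0)) if m.any() else None, np.round(np.percentile(W[m],[1,99],axis=0)).tolist() if m.any() else None)
print(status.observe())
E
```

```text
top [ 580.43385309 -117.83791651 1188.00875461] ['color', 'depth', 'intrinsics', 'origin', 'rotation', 'shot']
work 0.61 [213. 209.  36.  29.] [637. 198.  18.] [[601.0, 152.0, 0.0], [674.0, 247.0, 34.0]]
clamp_board 0.75 [295. 234. 106.  92.] [601. -80.  18.] [[440.0, -182.0, 12.0], [700.0, 102.0, 46.0]]
cam_lever 0.69 [322. 225.  43.  20.] [ 595. -117.   41.] [[568.0, -209.0, 17.0], [614.0, -80.0, 56.0]]
lever_end 0.62 [322. 227.  45.  14.] [ 595. -122.   41.] [[568.0, -209.0, 15.0], [613.0, -83.0, 56.0]]
block 0.69 [357. 199.  18.  12.] [ 673. -246.   23.] [[658.0, -272.0, -4.0], [690.0, -221.0, 29.0]]
palm_handle 0.63 [378. 211.  18.  20.] [ 635. -314.   42.] [[613.0, -342.0, 19.0], [659.0, -297.0, 87.0]]
palm_handle 0.54 [355. 201.  21.  12.] [ 673. -245.   23.] [[658.0, -268.0, 17.0], [689.0, -221.0, 29.0]]
gauge 0.66 [294. 175.  63.  18.] [741. -67.  30.] [[721.0, -144.0, 14.0], [761.0, 50.0, 58.0]]
mallet 0.68 [443. 245.  96.  31.] [ 550. -549.   71.] [[504.0, -629.0, 0.0], [587.0, -385.0, 93.0]]
brush 0.67 [323. 225.  45.  20.] [ 594. -117.   41.] [[568.0, -209.0, 18.0], [613
[... 1927 characters left out ...]
.06917939e+00,  1.15988200e-01,  1.44161965e+00,  3.27473371e-06,
        1.58399799e+00, -3.78372496e-02]), 'joint_velocities': array([-2.27059828e-04,  8.86685411e-04, -3.92434327e-05,  1.83053875e-03,
        1.84354580e-03, -2.34123144e-04]), 'effort': array([ 4.63655015e-03, -7.31738162e+01, -6.32645130e+01,  6.13312136e-05,
        5.67987008e-04, -1.24099738e-04]), 'tool_pos': array([301.97761194, 603.68191891, 239.29888596]), 'tcp_rot': array([-3.33477154e-06,  2.29817169e-01,  9.73233820e-01, -5.91805271e-06]), 'ft_force': array([-0.00142926, -0.60650247,  0.31263494]), 'ft_torque': array([-0.0097749 ,  0.00602477,  0.02228925]), 'finger_force': 0.0, 'grip_width': 85.06179447868307}
```

View pics/top0.png

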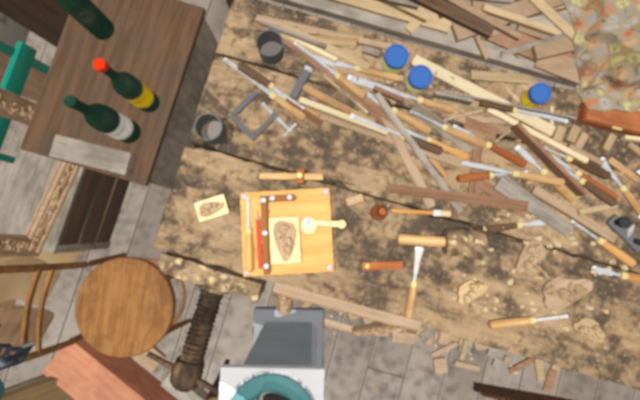

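View pics/side0.png

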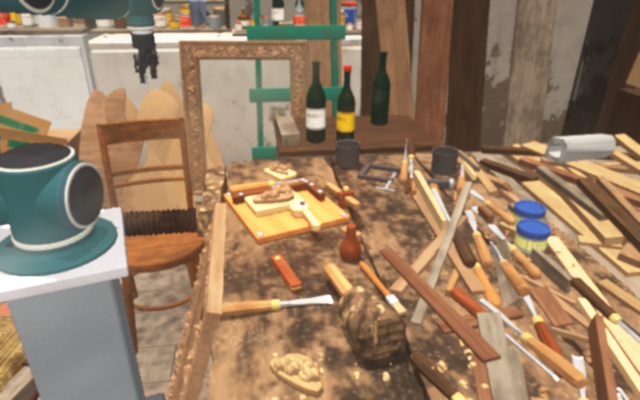

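The work could be either of two leaves: the one at top (285,240), on the clamping board, about 140x90 mm, or the one at top (211,208), loose on the bench, about 95x75 mm. The one on the clamping board is the larger and matches the description. I'll fit poses and confirm it in a crop.

```bash
cat >> h.py <<'E'
def plane(uv,z,K,o,q):
    "pixels -> world at height z"
    q=np.array(q);uv=np.atleast_2d(uv).astype(float);K=np.array(K)
    r=np.c_[(uv[:,0]-K[0,2])/K[0,0],-(uv[:,1]-K[1,2])/K[1,1],-np.ones(len(uv))]@R.from_quat(q[[1,2,3,0]]).as_matrix().T
    return np.array(o)+r*((z-o[2])/r[:,2])[:,None]
E
python3 - <<'E'
from h import *
D=np.load("top0.npz");W=D["W"];c=D["c"]
roi=(W[...,0]>425)&(W[...,0]<715)&(W[...,1]>-200)&(W[...,1]<115)
def rect(m,name,z=None):
    m=cv2.morphologyEx(m.astype(np.uint8),cv2.MORPH_OPEN,np.ones((3,3)))
    n,l,s,_=cv2.connectedComponentsWithStats(m); i=1+s[1:,4].argmax(); v,u=np.where(l==i)
    for tag,P in (("depth",W[v,u,:2]),)+((("plane",plane(np.c_[u,v],z,D["K"],D["o"],D["q"])[:,:2]),) if z else ()):
        print(name,tag,len(u),np.round(cv2.minAreaRect(P.astype(np.float32)),1) if 0 else cv2.minAreaRect(P.astype(np.float32)))
hsv=cv2.cvtColor(c,cv2.COLOR_RGB2HSV)
rect(roi&(W[...,2]>11),"board",18)
# outline in colour: saturated orange base
for nm,px in dict(base=(325,260),work=(275,225),fence=(263,240),stop=(280,198),lever=(335,225),bench=(340,250)).items(): print(nm,hsv[px[1],px[0]],c[px[1],px[0]],np.round(W[px[1],px[0]]))
big=cv2.resize(c[180:285,230:360],None,fx=6,fy=5.7,interpolation=cv2.INTER_CUBIC)
cv2.imwrite("pics/crop0.png",big[:,:,::-1])
hm=np.clip((W[180:285,230:360,2])*3.5,0,255).astype(np.uint8)
cv2.imwrite("pics/hm0.png",cv2.resize(cv2.applyColorMap(hm,cv2.COLORMAP_JET),None,fx=6,fy=5.7,interpolation=cv2.INTER_NEAREST))
E
```

```text
board depth 7552 ((570.4323120117188, -48.32061767578125), (260.1598205566406, 305.9969787597656), 4.3585638999938965)
board plane 7552 ((570.6220092773438, -49.72764587402344), (259.126953125, 306.74395751953125), 4.40572452545166)
base [ 20 124 255] [255 215 131] [ 482. -157.   17.]
work [ 17  89 229] [229 193 149] [587.  -2.  51.]
fence [ 13 150 204] [204 136  84] [540.  34.  39.]
stop [ 12 149 194] [194 128  81] [669. -14.  43.]
lever [ 30  59 255] [255 255 196] [ 591. -184.   42.]
bench [ 14  84 122] [122 101  82] [ 513. -204.   -1.]
```

View pics/crop0.png

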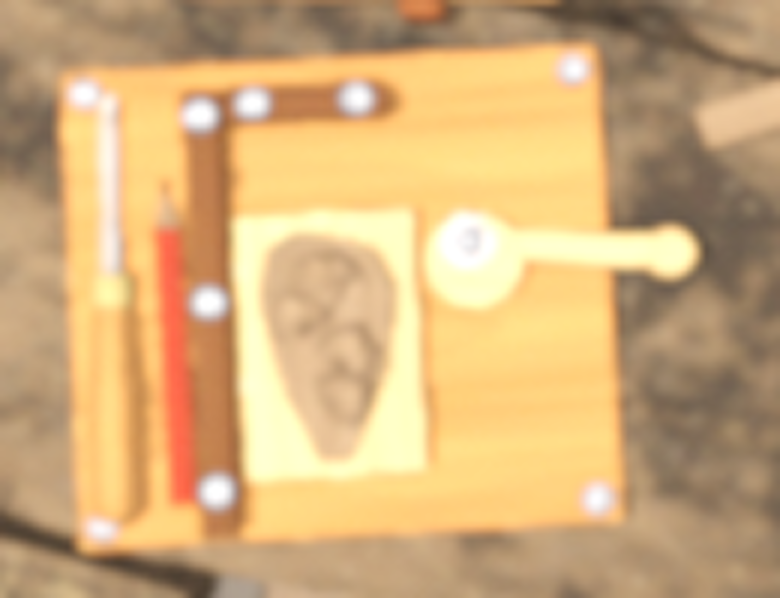

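View pics/hm0.png

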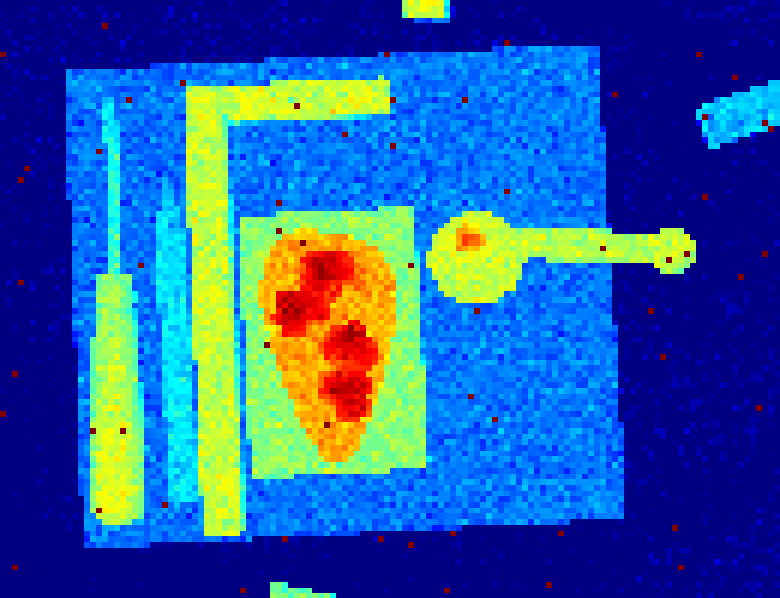

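The crop shows the large leaf's backing board at crop x 240-425, y 210-475, clear of the end stop. The cam lever points roughly to -y at crop (690,250). Next I'll fit the frames.

Run:
```python
from h import *
from scipy.ndimage import median_filter
D=np.load("top0.npz");W=D["W"];Z=median_filter(W[...,2],3)
roi=(W[...,0]>425)&(W[...,0]<715)&(W[...,1]>-225)&(W[...,1]<125)
def pts(m,z):
    n,l,s,_=cv2.connectedComponentsWithStats(m.astype(np.uint8)); i=1+s[1:,4].argmax(); v,u=np.where(l==i)
    return plane(np.c_[u,v],z,D["K"],D["o"],D["q"])[:,:2],(l==i)
m=cv2.morphologyEx((roi&(Z>9)&(Z<60)).astype(np.uint8),cv2.MORPH_OPEN,np.ones((25,25)))
P,_=pts(m,18); (cx,cy),s,a=cv2.minAreaRect(P.astype(np.float32)); print("board",cx,cy,s,a)
# theta from edge lines: robust
def edges(P,th):
    c,s_=np.cos(th),np.sin(th);Q=P@np.array([[c,-s_],[s_,c]])  # into rotated frame
    return Q
from scipy.optimize import minimize_scalar
def spread(th,P,n=1.0):
    Q=edges(P,th); return sum(np.ptp(np.percentile(Q[:,i],[n,100-n])) for i in(0,1))
def fit(P):
    t=minimize_scalar(lambda t:spread(t,P),bounds=(-.3,.3),method="bounded").x
    Q=edges(P,t);lo,hi=Q.min(0),Q.max(0);mid=(lo+hi)/2;c,s_=np.cos(t),np.sin(t)
    return t,np.array([c*mid[0]-s_*mid[1],s_*mid[0]+c*mid[1]]),hi-lo
t,B,sz=fit(P);print("board fit",t,B,sz)
# work: height 33..46 or leaf
box=roi&(Z>30)&(W[...,1]<25)&(W[...,1]>-77)&(W[...,0]<645)
Pw,_=pts(box,38);print("work",fit(Pw))
c,s_=np.cos(t),np.sin(t);loc=lambda p:(np.asarray(p)-B)@np.array([[c,-s_],[s_,c]])
print("work in board",loc(fit(Pw)[1]))
Pl,_=pts(roi&(Z>30)&(Z<49)&(W[...,1]<-82),41);L=loc(Pl)
e=L[np.linalg.norm(L-[25,-68],axis=1)>85];print("lever end dir",np.degrees(np.arctan2(*(e.mean(0)-[25,-68])[::-1])),"max r",np.linalg.norm(L-[25,-68],axis=1).max())
Pf=loc(pts(roi&(Z>30)&(Z<50)&(W[...,1]>20)&(W[...,1]<60),42)[0]);print("fence pct y",np.percentile(Pf[(Pf[:,0]<50)][:,1],[2,50,98]),"expect 55..75")
Ps=loc(pts(roi&(Z>30)&(W[...,0]>645)&(W[...,1]<20),42)[0]);print("stop x",np.percentile(Ps[:,0],[2,50,98]),"expect 95..115")
```

```text
board 569.5874633789062 -35.975006103515625 (259.12786865234375, 278.83837890625) 4.340490341186523
board fit 0.06414780040569931 [569.43557865 -36.23186436] [260.04067198 278.90167646]
work (np.float64(0.03359466034227052), array([538.32147358, -25.53028564]), array([190.78724906, 106.84031051]))
work in board [-30.36409864  12.67410094]
lever end dir -95.22829213727469 max r 112.61658261556876
fence pct y [55.14984092 66.83132223 74.52527095] expect 55..75
stop x [ 94.64309226 104.440768   113.87606291] expect 95..115
```

```bash
cat >> h.py <<'E'
TH=0.066; B=np.array([569.5,-36.1])
def w(x,y,z):
    c,s=np.cos(TH),np.sin(TH); return [B[0]+c*x-s*y,B[1]+s*x+c*y,z]
def loc(p):
    c,s=np.cos(TH),np.sin(TH); d=np.asarray(p)[...,:2]-B; return d@np.array([[c,-s],[s,c]])
def down(yaw):
    "tool down, tool x axis at yaw in board frame"
    a=yaw+TH; return [0,np.cos(a/2),np.sin(a/2),0]
def st():
    s=status.observe(); print(round(s["time_s"],2),"loc",np.round(loc(s["tool_pos"]),1),"z",round(s["tool_pos"][2],1),"F",np.round(s["ft_force"],1)); return s
E
python3 - <<'E'
from h import *
D=np.load("top0.npz");W=D["W"];L=loc(W.reshape(-1,3)).reshape(400,640,2);Z=W[...,2]
m=(Z>34)&(Z<49)&(L[...,0]>-115)&(L[...,0]<85)&(L[...,1]>50)&(L[...,1]<80)
print("fence slope",np.polyfit(L[m][:,0],L[m][:,1],1))
m=(Z>32)&(Z<46)&(L[...,0]<60)&(L[...,0]>-125)&(L[...,1]<51)&(L[...,1]>-45)
print("work ext",np.percentile(L[m],[1,99],axis=0))
arm.grab(20)
yaw=min((0,np.pi),key=lambda y:abs(ik(w(-118,5,130),down(y))[5]))
print("yaw",yaw)
arm.reach(w(-118,5,130),down(yaw)); st()
arm.servo_line(w(-118,5,32),velocity=90); st()
print(arm.servo_line(w(-50,5,32),velocity=40,stop_force=15)); st()
p=eyes.grab_frame("top");cv2.imwrite("pics/t1.png",cv2.resize(p["color"][170:290,220:380],None,fx=5,fy=5)[:,:,::-1])
E
```

```text
fence slope [8.50359600e-03 6.47345304e+01]
work ext [[-94.86766581 -39.28946015]
 [ 43.76419741  49.71208705]]
yaw 0
4.34 loc [-117.7    5.4] z 130.2 F [-1.   0.5 -0. ]
5.58 loc [-117.6    4.9] z 32.6 F [ 0.2  0.9 -0.4]
True
6.96 loc [-57.3   5.1] z 31.4 F [-1.2  0.7  1.1]
```

View pics/t1.png

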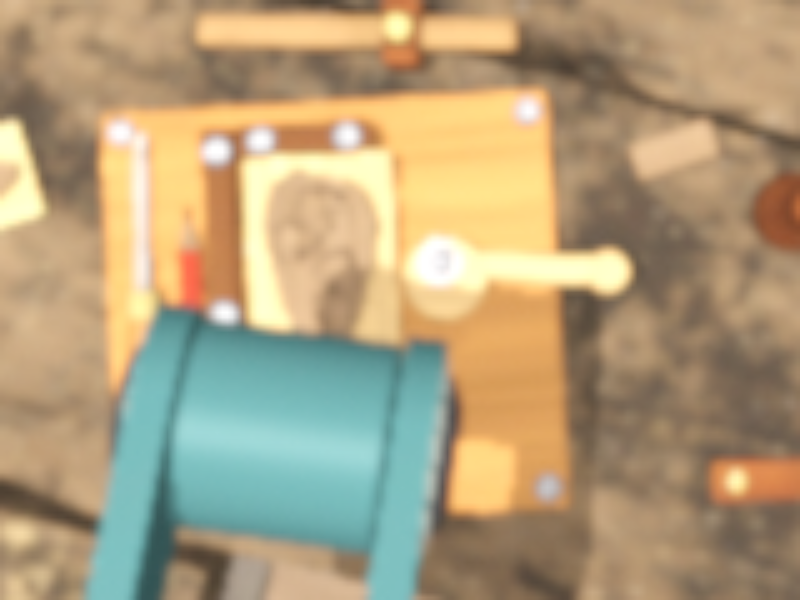

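```bash
cat >> h.py <<'E'
def fin(turn,r=85,off=19.5,z=33):
    "finger pose beside the lever at this turn"
    f=-np.pi/3-turn; u=np.array([np.cos(f),np.sin(f)]); n=np.array([-u[1],u[0]])
    p=np.array([25,-68])+r*u+off*n
    return w(p[0],p[1],z), down(f+np.pi/2+np.pi)
E
python3 - <<'E'
from h import *
print(arm.servo_line(w(-51,5,32),velocity=15,stop_force=15)); st()
arm.servo_line(w(-85,5,32),velocity=90)
arm.servo_line(w(-100,5,130),velocity=150)
p0,q0=fin(.61,off=38,z=130)
arm.reach(p0,q0); s=st(); print(np.round(s["q"],2))
p=eyes.grab_frame("top");W=world(p);L=loc(W.reshape(-1,3)).reshape(400,640,2);Z=W[...,2]
m=(Z>32)&(Z<46)&(L[...,0]<85)&(L[...,0]>-125)&(L[...,1]<48)&(L[...,1]>-42)
print("work ext",np.percentile(L[m],[1,99],axis=0))
p=eyes.grab_frame("side");cv2.imwrite("pics/s1.png",cv2.resize(p["color"][150:270,210:370],None,fx=5,fy=5)[:,:,::-1])
E
```

```text
True
7.26 loc [-57.4   5.1] z 31.0 F [-0.2 -0.1  0. ]
11.25 loc [  55.5 -155.9] z 130.0 F [ 1.2 -0.  -0. ]
[-0.33  0.14  1.6   0.    1.41 -1.88]
work ext [[-44.29292533 -39.33446842]
 [ 84.51466299  47.49061752]]
```

View pics/s1.png

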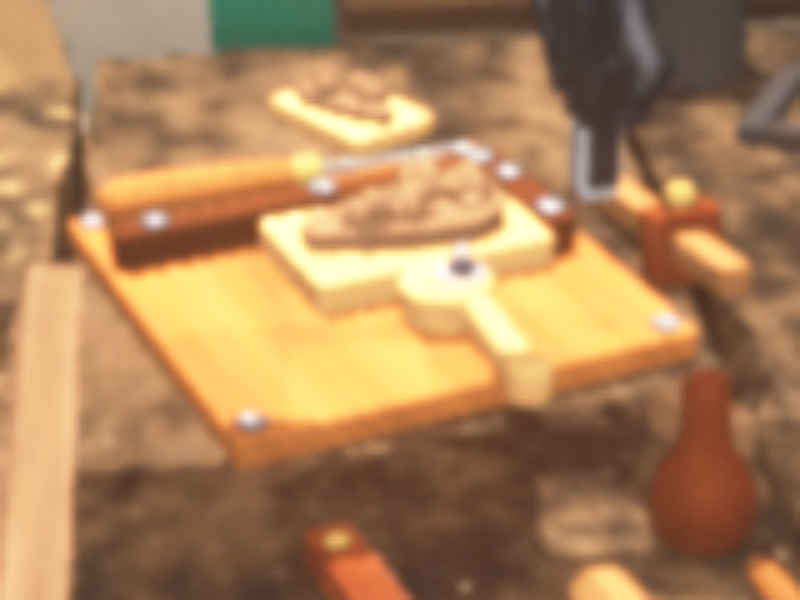

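The side view shows the work up against the end stop (crop 555,235) and the finger above the far side of the lever, clear of the block and palm handle. Next is swinging the lever.

Run:
```python
from h import *
p,q=fin(.61,off=38); arm.servo_line(p,velocity=120)
for t in np.r_[np.arange(.65,1.8,.19),1.79,1.89,1.98]:
    p,q=fin(t); hit=arm.servo_line(p,q,velocity=60,stop_force=30)
    if hit: print("hit",t); break
st()
```

```text
16.2 loc [-57.2 -98.1] z 33.1 F [ 0.9 -9.1 -0.7]
```

Run:
```python
from h import *
for t in (2.04,2.09,2.15):
    p,q=fin(t); hit=arm.servo_line(p,q if t<2.1 else None,velocity=30,stop_force=25); print(t,hit); st()
    if hit: break
arm.dwell(.3); st()
s=status.observe(); l=loc(s["tool_pos"]); z=33
arm.servo_line(w(l[0],l[1]-35,z),velocity=60); st()
arm.servo_line(w(l[0]-10,l[1]-35,140),velocity=150)
arm.reach(w(-90,-190,200),down(np.pi/2)); st()
p=eyes.grab_frame("top");W=world(p);L=loc(W.reshape(-1,3)).reshape(400,640,2);Z=W[...,2]
m=(Z>32)&(Z<49)&(L[...,0]<15)&(L[...,0]>-110)&(L[...,1]<-44)&(L[...,1]>-110)
e=L[m]-[25,-68];r=np.linalg.norm(e,axis=1);e=e[r>85];print("lever dir",np.degrees(np.arctan2(e[:,1].mean(),e[:,0].mean())),len(e),"max r",r.max() if m.any() else 0)
cv2.imwrite("pics/t2.png",cv2.resize(p["color"][170:290,220:380],None,fx=5,fy=5)[:,:,::-1])
```

```text
2.04 False
16.52 loc [-58.8 -94.3] z 33.2 F [  0.5 -21.6  -3.1]
2.09 False
16.82 loc [-60.1 -91. ] z 33.2 F [ -2.1 -30.3  -2.7]
2.15 False
17.14 loc [-60.9 -85.3] z 33.2 F [ -0.1 -24.2  -3.1]
17.44 loc [-60.9 -85.3] z 33.2 F [  0.3 -23.7  -2.5]
18.22 loc [ -61.  -120.2] z 32.9 F [-0.  -0.5 -0.8]
19.55 loc [ -90.3 -190.5] z 199.2 F [ 0.1  0.8 -1.3]
lever dir -178.64990153700128 63 max r 113.47263647441784
```

View pics/t2.png

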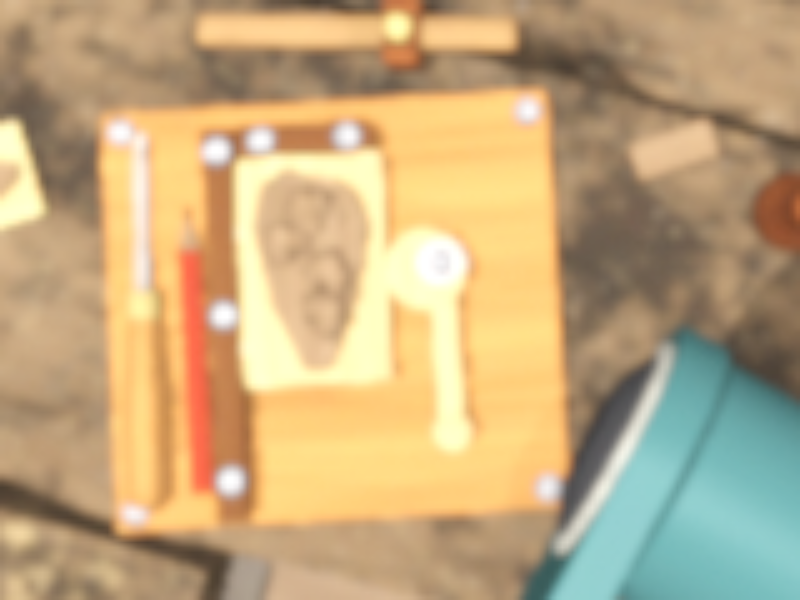

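The picture shows the lever swung round to point along -x (end at 452,433), the cam on the work's side at (390,270), the board flush with the fence and at the stop, and the other things undisturbed. I'll check the end gap in numbers, then hand in.

Run:
```python
from h import *
p=eyes.grab_frame("top");W=world(p);L=loc(W.reshape(-1,3)).reshape(400,640,2);Z=W[...,2]
m=(Z>32)&(Z<46)&(L[...,0]<85)&(L[...,0]>-125)&(L[...,1]<48)&(L[...,1]>-42)
e=np.percentile(L[m],[1,99],axis=0);print("work ext",e)
if abs(e[0,0]+44.5)<2: print(arm.job_done())
```

```text
work ext [[-44.23454813 -39.85258091]
 [ 84.36940356  47.76401384]]
the job is handed in; nothing more can be done
None
```

The job is handed in, verdict not shown: the work is home against the end stop, the lever is at about 2.07 rad by camera with the cam bearing on the board, and the arm is clear; the cam's force on the board could not be measured directly.

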